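# Isolate the microfluidic chip by pushing two valve plungers shut

## Robot

A 6-joint arm with a two-finger parallel gripper is mounted at the origin on the work surface. World frame = base frame: x ahead of the robot, y to its left, z up, the work surface at z = 0. Lengths are in m, angles in degrees, forces in N, time in s.
With the tool pointing down it reaches from about 0.3 to 0.75 m from the base axis. Payload 8.5 kg.
Tool frame: the origin (TCP) lies midway between the tips of the shut fingers; the grasp point (between the pads) lies 19 mm behind it; z points along the fingers, y is the direction in which the jaws open and shut (so a half turn about z gives the same grasp; the last joint's range is limited). The gripper opens to 85 mm and grips with 20 to 120 N. Pads are 22 mm wide; open, the fingers measure 114 mm over their backs; the gripper's body (76 mm by 85 mm) begins 54 mm behind the grasp point. The pads swing forward as they close: fully open they stand 13 mm farther back than shut.
Start: joints at [52.294, 21.807, 74.336, -0, 83.858, -12.336], TCP at [0.236, 0.497, 0.231] pointing down, gripper open.
Joint ranges: [-178.18, 178.18], [-50.72, 133.34], [12.68, 142.11], [-81.47, 261.47], [9.98, 163.14], [-165.26, 165.26]. Speed limits (degrees/s): [136.94, 136.94, 180, 180, 180, 180].

## Interface

Orientations are given as a 3x3 rotation matrix whose columns are the frame's x, y, z axes.
In Python, from rig import env, eyes, close_job gives the robot as it stands.
- The arm moves only by the tool jog_arm, never from a script. Its argument "deltas" is one flat list of numbers, 7 for each row, row after row: the shift along the tool's x, y, z in units of 0.75 m (1.0 is 0.75 m), then the turn, a rotation vector about the tool's x, y, z in units of 180 degrees (1.0 is 180 degrees), then the gripper command: -1 is fully open, 1 is shut, values between are in proportion. In form: [dx, dy, dz, ax, ay, az, fingers, dx, dy, dz, ax, ay, az, fingers, ...]. A call has 1 to 12 rows; each row is the pose to reach, as a shift and turn from the pose commanded when the call began, along the tool's axes at that moment, turning the shorter way round; what a row does not reach only later rows make up. A row lasts 1/12 s, in which the tool goes at most 41.7 mm and 7.16 degrees, less where a joint would pass 70% of its speed; a pose out of reach is approached as far as the arm can. A call with a number of a shift or a turn outside -1 to 1 is refused whole. A call with a gripper value outside its range is refused whole. The fingers move at their own pace and stop on an object; "grip_force" is the grip in N (left out, the last holds). Time passes only in rows, so rows that repeat a pose let the fingers close. It gives the time, the measured TCP pose, the force and the opening at its end, in the units of the state.
- env.observe(): the state, without advancing time (a new reading comes with each control period).
- eyes.get_image(name): name is "scene" or "side" or "wrist"; returns the picture (420x560x3 uint8, red, green, blue); there is no depth.
- eyes.camera_params(name): a dict with "intrinsics" (3x3 intrinsics, pixels), "R" (3x3) and "t" (3): a world point X has camera coordinates R X + t; the wrist camera has in their place "mount" (4x4, takes a point from camera to tool coordinates, whose origin is the TCP and whose axes are the flange's). Camera axes: x right, y down, z forward; pixel columns grow to the right and rows downward; lengths in m; the calibration is good to about 2 mm. A picture is of the moment at which its call begins: read the wrist's pose just before it. camera_params takes no time and is no camera call.
- close_job(): hands the job in, once; it reports no verdict.
The state is a dict: "time_s": time; "q": joint angles; "qvel": joint speeds; "joint_efforts": joint torques, N m; "position": TCP position; "tool_rot": TCP orientation; "ft_force": force on the tool from outside, world axes, zero at the start; "wrist_torque": the same for the moment, N m; "grip_width": finger opening in m.
Only numpy, scipy, OpenCV 4.12 (cv2) and the standard library are available. Lean on these libraries where they do the work, as an engineer would, in place of code of your own. Each camera call takes 0.05 s, during which the arm holds its last target.

## Task

Shut the chip off before it is changed: with the fingertips, gently push the plungers with the long bar-shaped cap and the wide round cap all the way down, in either order, then withdraw. Leave the plungers with the small round cap and the square cap as they are, do not touch the chip, and do not lift or shift the valve blocks or anything else around them.

Things in the scene. Friction and masses are not known exactly. Their poses are not given: they have to be found in the camera images.
- plate: black stage plate, 280 mm (its x) x 320 mm (its y), 8 mm thick, fixed to the table; origin at the centre of its underside. The four valve blocks stand on it, one near each corner, about 58 mm (x) and 90 mm (y) from its centre; which stands where varies
- chip: fixed at the plate's centre: clear chip on a glass slide, 26 x 76 mm, long side along the plate's y, its top 9 mm above the plate's top; origin at the centre of its underside. Not to be touched
- valve_bar: loose weighted dark steel valve block, a round drum 50 mm across and 36 mm tall, about 0.5 kg, standing free on the plate; origin at the centre of its underside, z up. On top it carries a plunger with a white cap: long bar, 44 x 14 mm (long side along the block's x), 8 mm thick
- bar_top (a point): centre of the top face of the plunger cap (long bar, 44 x 14 mm (long side along the block's x)), on the block's axis, to be pushed down; 56 mm above the block's underside with the plunger up, 44 mm when it is fully down
- bar_plunger (a joint): travel of that plunger in metres: 0 fully up, 0.012 fully down with the cap flush on the block. Moves with about 3 N of friction, no spring: it stays where it is left. Starts up (0 to 3 mm); to be pushed down
- valve_disc: loose weighted dark steel valve block, a round drum 50 mm across and 36 mm tall, about 0.5 kg, standing free on the plate; origin at the centre of its underside, z up. On top it carries a plunger with a white cap: wide round disc, 40 mm across, 8 mm thick
- disc_top (a point): centre of the top face of the plunger cap (wide round disc, 40 mm across), on the block's axis, to be pushed down; 56 mm above the block's underside with the plunger up, 44 mm when it is fully down
- disc_plunger (a joint): travel of that plunger in metres: 0 fully up, 0.012 fully down with the cap flush on the block. Moves with about 3 N of friction, no spring: it stays where it is left. Starts up (0 to 3 mm); to be pushed down
- valve_pin: loose weighted dark steel valve block, a round drum 50 mm across and 36 mm tall, about 0.5 kg, standing free on the plate; origin at the centre of its underside, z up. On top it carries a plunger with a white cap: small round button, 14 mm across, 8 mm thick
- pin_top (a point): centre of the top face of the plunger cap (small round button, 14 mm across), on the block's axis, to be left as it is; 56 mm above the block's underside with the plunger up, 44 mm when it is fully down
- pin_plunger (a joint): travel of that plunger in metres: 0 fully up, 0.012 fully down with the cap flush on the block. Moves with about 3 N of friction, no spring: it stays where it is left. Starts up (0 to 2 mm); to be left as it is
- valve_square: loose weighted dark steel valve block, a round drum 50 mm across and 36 mm tall, about 0.5 kg, standing free on the plate; origin at the centre of its underside, z up. On top it carries a plunger with a white cap: square, 24 x 24 mm, 8 mm thick
- square_top (a point): centre of the top face of the plunger cap (square, 24 x 24 mm), on the block's axis, to be left as it is; 56 mm above the block's underside with the plunger up, 44 mm when it is fully down
- square_plunger (a joint): travel of that plunger in metres: 0 fully up, 0.012 fully down with the cap flush on the block. Moves with about 3 N of friction, no spring: it stays where it is left. Starts down, already shut (10 to 12 mm); to be left as it is
- vial: small amber glass vial with a grey screw cap, 24 mm across, 42 mm tall, standing on the plate; loose, to be left alone; origin at the centre of its underside
- collar: brass ring, 30 mm across, 12 mm high, lying on the plate; loose, to be left alone; origin at the centre of its underside
- pad_a: tan cork pad, 30 x 50 x 6 mm, lying on the plate near its front edge; loose, to be left alone; origin at the centre of its underside
- pad_b: tan cork pad, 28 x 45 x 6 mm, lying on the plate near its far edge; loose, to be left alone; origin at the centre of its underside
- tube: capped clear sample tube, 35 mm across, 112 mm tall, standing on the table left of the plate; loose, to be left alone; origin at the centre of its underside
- objective: black microscope objective, 44 mm across, 62 mm tall, standing on the table right of the plate; loose, to be left alone; origin at the centre of its underside
- dish: shallow clear dish, 90 mm across, 16 mm high, on the table right of the plate; loose, to be left alone; origin at the centre of its underside

How it is judged (in metres and radians):
At the end, for the whole second after the job is handed in: The bar-cap and disc-cap plungers are pushed down by more than 9.5 of their 12 mm; the small round plunger is still up (under 5 mm) and the square one still down (over 7 mm); all four valve blocks stand upright, at rest, within 15 mm of where they started, and so do the bystanders (value of joint each of bar_plunger, disc_plunger above 0.0095 m and value of joint pin_plunger below 0.005 m and value of joint square_plunger above 0.007 m and distance of each of valve_bar, valve_disc, valve_pin, valve_square, vial, collar, pad_a, pad_b, tube, objective, dish from where it was at the start of the episode below 0.015 m and angle between each of valve_bar, valve_disc, valve_pin, valve_square's own z axis and vertical below 0.08 rad and linear speed of each of valve_bar, valve_disc, valve_pin, valve_square below 0.02 m/s and angle between each of vial, collar, pad_a, pad_b, tube, objective, dish's own z axis and vertical below 0.15 rad); the robot touches nothing.
It fails at once if a valve block is lifted or carried: more than 4 mm off the plate, or more than 20 mm from its place (z of any of valve_bar, valve_disc, valve_pin, valve_square in the frame of plate above 0.012 m or distance of any of valve_bar, valve_disc, valve_pin, valve_square from where it was at the start of the episode above 0.02 m).
It fails at once if the plunger of the small round or the square cap is moved (by more than about 4 mm) (not (value of joint pin_plunger below 0.005 m and value of joint square_plunger above 0.007 m)).
It fails at once if the chip is touched (over 1 N) (contact force between chip and the fingers above 1 N or contact force between chip and the arm above 1 N).
It fails at once if a valve is pushed roughly (over 40 N), or with something other than the fingers (contact force between any of valve_bar, valve_disc, valve_pin, valve_square and the fingers above 40 N or contact force between any of valve_bar, valve_disc, valve_pin, valve_square and the arm above 2 N).
It fails at once if a bystander is lifted, knocked over or shifted by more than 20 mm (distance of any of vial, collar, pad_a, pad_b, tube, objective, dish from where it was at the start of the episode above 0.02 m or angle between any of vial, collar, pad_a, pad_b, tube, objective, dish's own z axis and vertical above 0.4 rad).
It also fails if it takes over 38 s, if anything falls off the work surface, if the arm or the gripper's body presses on something with over 40 N, if the wrist force passes 120 N, or if a joint passes its speed limit or range.

## Working session

There is one attempt and no reset: what is moved stays moved. The work goes in short steps, Python scripts to look and compute and a tool call to move; the robot and the scene stay as the last step left them, time stands still between calls to the robot, and variables do not carry over. Pictures are saved under pics/ and viewed, and the job is handed in when it is done.

Besides the shell and the picture viewer there is one more tool, called after "Emit:" as name(argument=value, ...) on one line, values as JSON. jog_arm: Moves the arm, as the interface text tells. Its arguments: {"type":"object","properties":{"deltas":{"type":"array"},"grip_force":{"type":"number"}},"required":["deltas"]}

```bash
ls; mkdir -p pics; python3 - <<'E'
from rig import env, eyes
import cv2, numpy as np
s=env.observe(); print(s['time_s'],s['position'],np.round(s['tool_rot'],3),s['grip_width'])
for n in ['scene','side','wrist']:
    cv2.imwrite(f'pics/{n}0.png',eyes.get_image(n)[:,:,::-1])
    print(n,{k:np.round(v,4).tolist() for k,v in eyes.camera_params(n).items()})
E
```

```text
pics
0.0 [0.2354803  0.49672289 0.23071412] [[-0.904  0.428 -0.001]
 [ 0.428  0.904 -0.001]
 [ 0.    -0.001 -1.   ]] 0.0852725265386859
scene {'intrinsics': [[384.8631, 0.0, 284.29], [0.0, 384.8631, 206.4808], [0.0, 0.0, 1.0]], 'R': [[-0.2198, 0.9754, 0.0193], [0.7312, 0.1778, -0.6586], [-0.6458, -0.1306, -0.7522]], 't': [0.1193, -0.3589, 1.3105]}
side {'intrinsics': [[476.2731, 0.0, 282.6186], [0.0, 476.2731, 212.3857], [0.0, 0.0, 1.0]], 'R': [[0.8383, -0.5449, 0.0166], [-0.3823, -0.6094, -0.6946], [0.3887, 0.576, -0.7192]], 't': [-0.4532, 0.2574, 1.0928]}
wrist {'intrinsics': [[322.784, 0.0, 282.2417], [0.0, 322.784, 212.0625], [0.0, 0.0, 1.0]], 'mount': [[0.001, -0.9576, -0.2881, 0.0728], [1.0, 0.0011, -0.0002, -0.0002], [0.0005, -0.2881, 0.9576, -0.1417], [0.0, 0.0, 0.0, 1.0]]}
```

View pics/scene0.png

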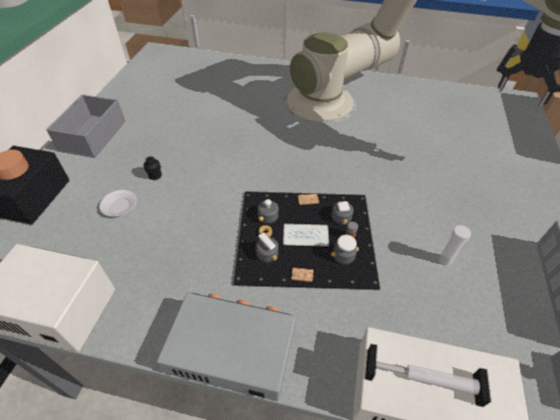

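View pics/side0.png

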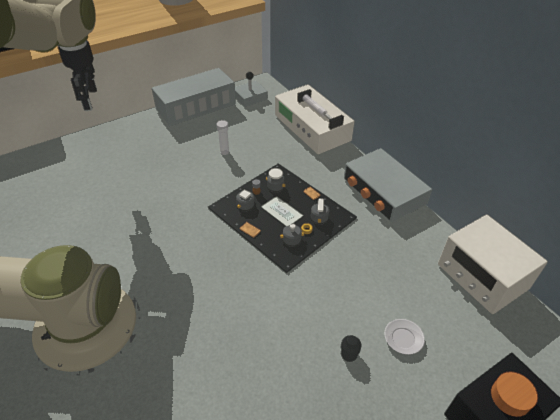

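View pics/wrist0.png

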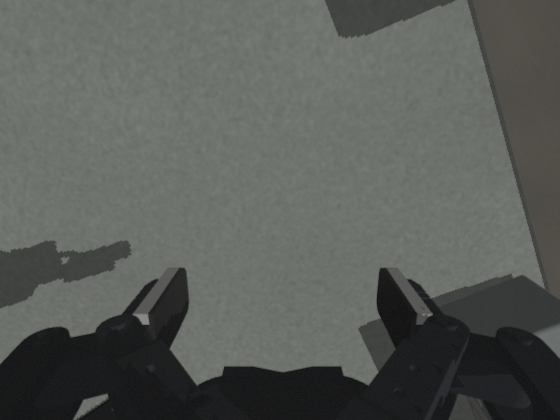

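The scene picture shows the plate with the bar cap at about (266,242), the disc at (346,243), the pin at (267,207) and the square at (343,208). Next I measure them in the two fixed views.

```bash
cat > h.py <<'E'
import numpy as np, cv2
from rig import env, eyes
def cam(n,s=None):
    p=eyes.camera_params(n)
    K=np.array(p['intrinsics'])
    if n=='wrist':
        M=np.array(p['mount']);T=np.eye(4);T[:3,:3]=s['tool_rot'];T[:3,3]=s['position'];C=T@M
        return K,C[:3,:3],C[:3,3]
    R=np.array(p['R']);return K,R.T,-R.T@np.array(p['t'])
def ray(n,uv,s=None):
    K,R,c=cam(n,s);d=R@np.linalg.inv(K)@np.array([uv[0],uv[1],1.]);return c,d/np.linalg.norm(d)
def plane(n,uv,z,s=None):
    c,d=ray(n,uv,s);return c+d*(z-c[2])/d[2]
def tri(a,b):
    A=[];B=[]
    for c,d in(a,b):
        P=np.eye(3)-np.outer(d,d);A.append(P);B.append(P@c)
    return np.linalg.lstsq(np.vstack(A),np.hstack(B),rcond=None)[0]
def white(im,box,th=175):
    x0,y0,x1,y1=box
    hsv=cv2.cvtColor(im,cv2.COLOR_RGB2HSV)
    m=((hsv[:,:,2]>th)&(hsv[:,:,1]<40)).astype(np.uint8);mm=np.zeros_like(m);mm[y0:y1,x0:x1]=m[y0:y1,x0:x1]
    n,l,st,ce=cv2.connectedComponentsWithStats(mm)
    return [(np.round(ce[i],1).tolist(),st[i].tolist()) for i in range(1,n) if st[i][4]>8]
E
python3 - <<'E'
from h import *
for n,box in(('scene',(235,185,385,295)),('side',(200,155,365,275))):
    im=cv2.imread(f'pics/{n}0.png')[:,:,::-1].copy()
    print(n)
    for c,st in white(im,box): print(c,st,np.round(plane(n,c,.06),3))
    x0,y0,x1,y1=box
    cv2.imwrite(f'pics/{n}0z.png',cv2.resize(im[y0:y1,x0:x1,::-1],None,fx=4.8,fy=4.8,interpolation=cv2.INTER_CUBIC))
# plate corners
for uv in((246,192),(370,194),(379,288),(236,283)): print('scene',uv,np.round(plane('scene',uv,.008),3))
for uv in((279,164),(357,216),(290,272),(208,208)): print('side',uv,np.round(plane('side',uv,.008),3))
E
```

```text
scene
[267.7, 201.9] [265, 200, 6, 5, 24] [ 0.54  -0.043  0.06 ]
[343.6, 205.9] [338, 202, 12, 9, 85] [0.51  0.136 0.06 ]
[305.1, 234.4] [284, 225, 44, 20, 834] [0.615 0.063 0.06 ]
[266.8, 240.4] [259, 233, 16, 16, 109] [ 0.651 -0.016  0.06 ]
[346.8, 242.3] [338, 235, 18, 16, 217] [0.615 0.156 0.06 ]
side
[275.1, 172.6] [269, 169, 13, 8, 88] [0.615 0.157 0.06 ]
[244.4, 193.5] [240, 190, 10, 8, 45] [0.497 0.128 0.06 ]
[282.0, 211.6] [262, 198, 40, 30, 494] [0.547 0.014 0.06 ]
[320.1, 204.2] [318, 199, 5, 11, 52] [ 0.65  -0.017  0.06 ]
scene (246, 192) [ 0.475 -0.119  0.008]
scene (370, 194) [0.404 0.201 0.008]
scene (379, 288) [0.681 0.241 0.008]
scene (236, 283) [ 0.74  -0.063  0.008]
side (279, 164) [0.68  0.235 0.008]
side (357, 216) [ 0.744 -0.07   0.008]
side (290, 272) [ 0.477 -0.132  0.008]
side (208, 208) [0.405 0.179 0.008]
```

View pics/scene0z.png

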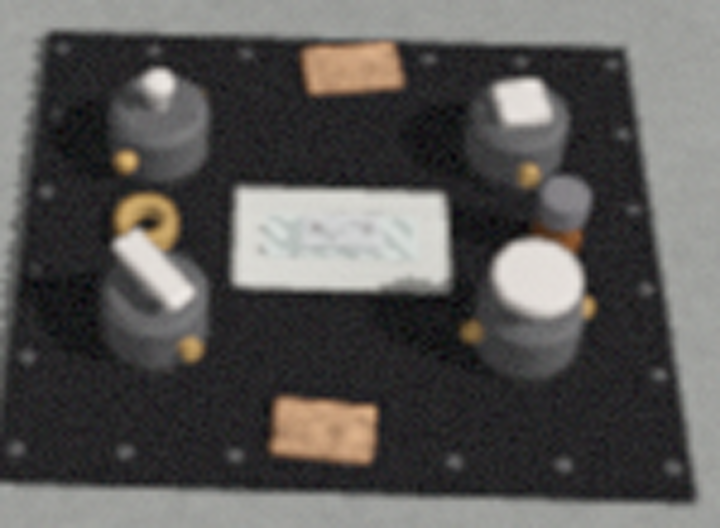

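View pics/side0z.png

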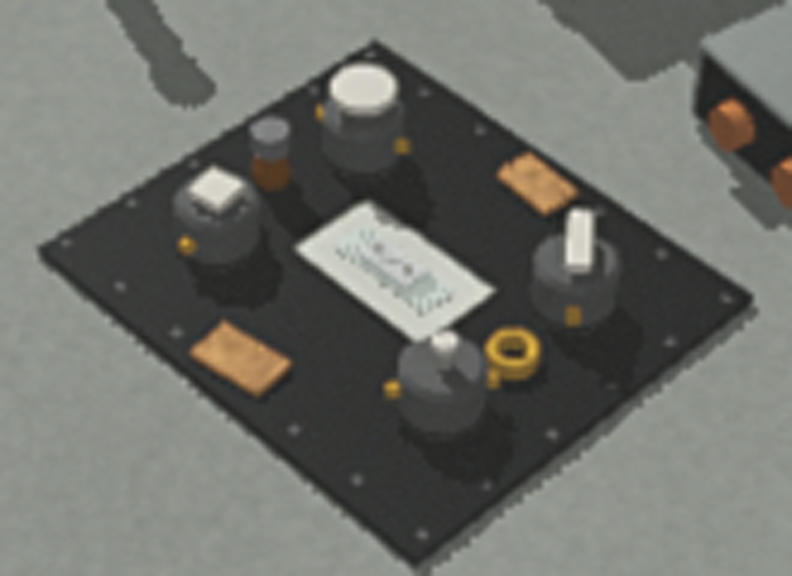

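The zooms confirm which cap is which. Both views agree at z = 0.06: disc (0.615, 0.157), bar (0.650, -0.016). I'll fly to a point above the disc with the fingers shut.

```bash
cat > d.py <<'E'
import sys
from h import *
s=env.observe();t=np.array(list(map(float,sys.argv[1:4])))
print(s['time_s'],np.round(s['position'],4),np.round(s['ft_force'],1),s['grip_width']);print(np.round(np.array(s['tool_rot']).T@(t-s['position'])/.75,4))
E
python3 d.py 0.615 0.156 0.16
```

```text
0.15 [0.2355 0.4968 0.2309] [ 0.7 -0.1 -0.4] 0.08538971852733124
[-0.6519 -0.1937  0.0945]
```

Emit:
jog_arm(deltas=[-0.652, -0.194, 0, 0, 0, 0, 1, -0.652, -0.194, 0, 0, 0, 0, 1, -0.652, -0.194, 0, 0, 0, 0, 1, -0.652, -0.194, 0, 0, 0, 0, 1, -0.652, -0.194, 0, 0, 0, 0, 1, -0.652, -0.194, 0, 0, 0, 0, 1, -0.652, -0.194, 0, 0, 0, 0, 1, -0.652, -0.194, 0, 0, 0, 0, 1, -0.652, -0.194, 0.05, 0, 0, 0, 1, -0.652, -0.194, 0.05, 0, 0, 0, 1, -0.652, -0.194, 0.05, 0, 0, 0, 1, -0.652, -0.194, 0.05, 0, 0, 0, 1], grip_force=30)

```text
time_s: 1.15
position: [0.606, 0.1635, 0.1961]
tool_rot: [[-0.903, 0.429, -0.001], [0.429, 0.903, -0.0], [0.0, -0.0, -1.0]]
ft_force: [-0.4, 1.5, 0.5]
grip_width: -0.0
```

Emit:
jog_arm(deltas=[0, 0, 0, 0, 0, 0, 1, 0, 0, 0, 0, 0, 0, 1, 0, 0, 0, 0, 0, 0, 1])

```text
time_s: 1.4
position: [0.6046, 0.1653, 0.1965]
tool_rot: [[-0.903, 0.429, -0.001], [0.429, 0.903, 0.0], [0.001, -0.0, -1.0]]
ft_force: [-0.1, -0.2, 0.4]
grip_width: 0.0001
```

```bash
python3 d.py 0.615 0.156 0.12; python3 - <<'E'
from h import *
s=env.observe(); print(s['tool_rot'])
im=eyes.get_image('wrist');cv2.imwrite('pics/w1.png',im[:,:,::-1])
for c,st in white(im,(0,0,560,420),170):
    if st[4]>100: print(c,st,np.round(plane('wrist',c,.063,s),4))
E
```

```text
1.4 [0.6046 0.1653 0.1965] [-0.1 -0.2  0.4] 0.0001115650964096007
[-0.018  -0.0052  0.102 ]
[[-9.03446735e-01  4.28699388e-01 -9.11866935e-04]
 [ 4.28699388e-01  9.03447172e-01  2.06319751e-04]
 [ 9.12272754e-04 -2.04517891e-04 -9.99999563e-01]]
[165.7, 6.6] [159, 0, 15, 15, 136] [0.4312 0.1507 0.063 ]
[348.8, 40.7] [235, 0, 247, 146, 13752] [0.5111 0.2658 0.063 ]
[488.7, 14.4] [474, 0, 31, 31, 436] [0.5396 0.3675 0.063 ]
[519.6, 10.1] [508, 0, 25, 21, 277] [0.5467 0.3892 0.063 ]
[554.9, 28.9] [548, 5, 12, 47, 372] [0.5706 0.4105 0.063 ]
[128.4, 18.4] [112, 8, 30, 19, 221] [0.4258 0.1212 0.063 ]
[113.7, 40.3] [98, 18, 35, 44, 528] [0.4336 0.1028 0.063 ]
[146.3, 30.6] [138, 21, 19, 21, 114] [0.4386 0.129  0.063 ]
[83.2, 46.9] [74, 36, 20, 20, 140] [0.4274 0.0789 0.063 ]
[465.7, 166.2] [339, 58, 221, 236, 20161] [0.6434 0.3199 0.063 ]
[98.9, 70.4] [95, 61, 11, 19, 107] [0.4465 0.0802 0.063 ]
[74.2, 90.9] [60, 76, 32, 33, 336] [0.4507 0.0536 0.063 ]
[198.1, 105.3] [180, 86, 38, 40, 848] [0.5027 0.1379 0.063 ]
[44.7, 102.3] [35, 92, 23, 24, 190] [0.4476 0.0269 0.063 ]
[32.0, 120.0] [22, 
[... 720 characters left out ...]
0.063 ]
[72.7, 306.9] [34, 283, 76, 54, 1261] [ 0.6133 -0.0655  0.063 ]
[327.5, 296.5] [319, 288, 18, 20, 177] [0.7091 0.1639 0.063 ]
[390.8, 303.5] [372, 296, 41, 17, 227] [0.7425 0.2166 0.063 ]
[136.9, 315.1] [115, 305, 46, 21, 650] [ 0.648  -0.0138  0.063 ]
[61.1, 330.6] [45, 317, 35, 28, 243] [ 0.6307 -0.0922  0.063 ]
[35.9, 341.2] [0, 320, 68, 38, 846] [ 0.6301 -0.1229  0.063 ]
[525.2, 354.9] [468, 321, 92, 65, 3392] [0.8582 0.3207 0.063 ]
[110.5, 335.9] [101, 324, 22, 27, 226] [ 0.6571 -0.051   0.063 ]
[89.4, 348.0] [82, 343, 17, 15, 104] [ 0.6601 -0.0787  0.063 ]
[281.8, 353.4] [278, 344, 9, 18, 103] [0.7499 0.0958 0.063 ]
[66.3, 363.0] [57, 356, 20, 13, 102] [ 0.6653 -0.1112  0.063 ]
```

View pics/w1.png

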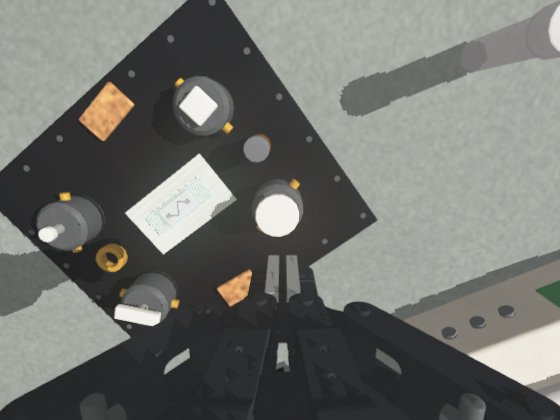

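The wrist picture shows the disc at (277,215), which gives (0.614, 0.1555), and the bar at (137,315), which gives (0.648, -0.014). All the views agree to about 2 mm. Next I centre over the disc and descend to z = 0.08.

```bash
python3 d.py 0.6145 0.156 0.08
```

```text
1.45 [0.6043 0.1659 0.197 ] [-0.4  0.1 -0.6] 0.0001741949962415581
[-0.018  -0.0061  0.156 ]
```

Emit:
jog_arm(deltas=[-0.018, -0.006, 0, 0, 0, 0, 1, -0.018, -0.006, 0.05, 0, 0, 0, 1, -0.018, -0.006, 0.1, 0, 0, 0, 1, -0.018, -0.006, 0.13, 0, 0, 0, 1, -0.018, -0.006, 0.15, 0, 0, 0, 1, -0.018, -0.006, 0.156, 0, 0, 0, 1, -0.018, -0.006, 0.156, 0, 0, 0, 1, -0.018, -0.006, 0.156, 0, 0, 0, 1, -0.018, -0.006, 0.156, 0, 0, 0, 1])

```text
time_s: 2.2
position: [0.6159, 0.1556, 0.0815]
tool_rot: [[-0.904, 0.428, 0.003], [0.428, 0.904, 0.0], [-0.003, 0.001, -1.0]]
ft_force: [0.0, -0.6, -0.1]
grip_width: 0.0001
```

```bash
python3 d.py 0.6145 0.156 0.055;python3 - <<'E'
from h import *
im=eyes.get_image('wrist');cv2.imwrite('pics/w2.png',im[:,:,::-1])
E
```

```text
2.2 [0.6159 0.1556 0.0815] [ 0.  -0.6 -0.1] 6.710102669219185e-05
[ 0.002  -0.0003  0.0353]
```

View pics/w2.png

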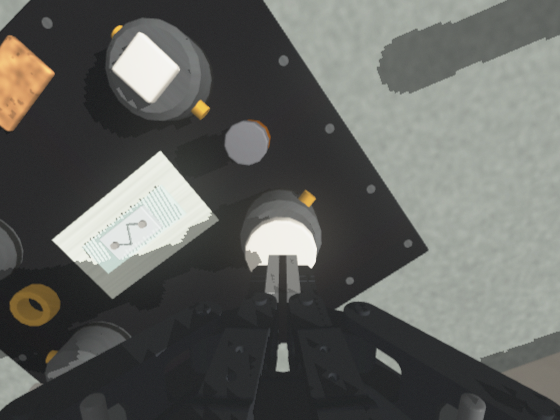

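The shut fingertips are at (283,258), over the middle of the disc, with the vial well clear. I'll push slowly to about z = 0.057.

Emit:
jog_arm(deltas=[0, 0, 0.008, 0, 0, 0, 1, 0, 0, 0.014, 0, 0, 0, 1, 0, 0, 0.018, 0, 0, 0, 1, 0, 0, 0.021, 0, 0, 0, 1, 0, 0, 0.024, 0, 0, 0, 1, 0, 0, 0.027, 0, 0, 0, 1, 0, 0, 0.029, 0, 0, 0, 1, 0, 0, 0.031, 0, 0, 0, 1, 0, 0, 0.033, 0, 0, 0, 1, 0, 0, 0.033, 0, 0, 0, 1])

```text
time_s: 3.08
position: [0.6151, 0.1553, 0.0547]
tool_rot: [[-0.904, 0.428, -0.0], [0.428, 0.904, 0.0], [0.0, -0.0, -1.0]]
ft_force: [0.1, -0.4, 0.5]
grip_width: 0.0
```

Emit:
jog_arm(deltas=[0, 0, 0.001, 0, 0, 0, 1, 0, 0, 0.002, 0, 0, 0, 1])

```text
time_s: 3.25
position: [0.6153, 0.1554, 0.0536]
tool_rot: [[-0.904, 0.428, 0.0], [0.428, 0.904, 0.0], [-0.0, 0.0, -1.0]]
ft_force: [-1.3, 0.1, 3.8]
grip_width: 0.0001
```

Emit:
jog_arm(deltas=[0, 0, 0.001, 0, 0, 0, 1, 0, 0, 0.001, 0, 0, 0, 1])

```text
time_s: 3.42
position: [0.6152, 0.1553, 0.0527]
tool_rot: [[-0.904, 0.428, 0.0], [0.428, 0.904, 0.0], [-0.0, 0.0, -1.0]]
ft_force: [-1.0, -0.5, 1.6]
grip_width: -0.0004
```

Contact shows the plunger's friction of about 3 N. I'll go on in steps of about 0.7 mm until the force rises at the stop.

Emit:
jog_arm(deltas=[0, 0, 0.001, 0, 0, 0, 1, 0, 0, 0.001, 0, 0, 0, 1])

```text
time_s: 3.58
position: [0.6152, 0.1554, 0.0521]
tool_rot: [[-0.904, 0.428, 0.0], [0.428, 0.904, 0.0], [-0.0, 0.0, -1.0]]
ft_force: [-0.3, -1.1, 2.5]
grip_width: 0.0002
```

Emit:
jog_arm(deltas=[0, 0, 0.0005, 0, 0, 0, 1, 0, 0, 0.0005, 0, 0, 0, 1])

```text
time_s: 3.75
position: [0.6152, 0.1553, 0.0521]
tool_rot: [[-0.904, 0.428, 0.0], [0.428, 0.904, -0.0], [-0.0, 0.0, -1.0]]
ft_force: [-2.0, -0.6, 6.3]
grip_width: -0.0003
```

Emit:
jog_arm(deltas=[0, 0, 0.0005, 0, 0, 0, 1, 0, 0, 0.0005, 0, 0, 0, 1])

```text
time_s: 3.92
position: [0.6153, 0.1553, 0.052]
tool_rot: [[-0.904, 0.428, 0.001], [0.428, 0.904, -0.0], [-0.001, 0.0, -1.0]]
ft_force: [-2.3, -0.5, 8.2]
grip_width: -0.0001
```

The disc is at its stop: z = 0.052 as expected, and the force rises without further travel. Now I withdraw and head for the bar, passing over the chip at height.

Emit:
jog_arm(deltas=[0, 0, -0.01, 0, 0, 0, 1, 0, 0, -0.04, 0, 0, 0, 1, 0, 0, -0.08, 0, 0, 0, 1, 0, 0, -0.13, 0, 0, 0, 1, 0, 0, -0.16, 0, 0, 0, 1, 0, 0, -0.16, 0, 0, 0, 1, 0, 0, -0.16, 0, 0, 0, 1])

```text
time_s: 4.5
position: [0.6155, 0.1553, 0.1724]
tool_rot: [[-0.904, 0.428, 0.003], [0.428, 0.904, 0.0], [-0.002, 0.001, -1.0]]
ft_force: [-0.9, -0.3, -0.8]
grip_width: 0.0004
```

```bash
python3 d.py 0.649 -0.015 0.16; python3 - <<'E'
from h import *
s=env.observe();im=eyes.get_image('wrist');cv2.imwrite('pics/w3.png',im[:,:,::-1])
for c,st in white(im,(0,0,560,420),170):
    if st[4]>500: print(c,st,np.round(plane('wrist',c,.052,s),4))
E
```

```text
4.5 [0.6155 0.1553 0.1724] [-0.9 -0.3 -0.8] 0.00041072702080637285
[-0.1376 -0.1861  0.0166]
[353.3, 26.4] [249, 0, 223, 95, 6865] [0.5166 0.2589 0.052 ]
[488.0, 96.9] [429, 40, 110, 125, 3066] [0.6054 0.3343 0.052 ]
[194.1, 84.3] [173, 62, 43, 45, 1063] [0.5014 0.1355 0.052 ]
[438.7, 102.2] [408, 79, 67, 41, 935] [0.5929 0.2991 0.052 ]
[416.4, 169.0] [367, 139, 96, 58, 2033] [0.6349 0.2671 0.052 ]
[175.6, 196.1] [116, 141, 116, 110, 6359] [0.5706 0.078  0.052 ]
[489.5, 190.8] [464, 168, 58, 47, 862] [0.6783 0.3163 0.052 ]
[281.6, 203.4] [259, 181, 46, 46, 1659] [0.6141 0.1553 0.052 ]
[493.4, 246.4] [447, 213, 94, 80, 1888] [0.7289 0.3065 0.052 ]
[128.2, 316.9] [104, 306, 50, 23, 779] [ 0.6524 -0.0224  0.052 ]
[532.4, 365.4] [483, 334, 77, 62, 2652] [0.871  0.3088 0.052 ]
```

View pics/w3.png

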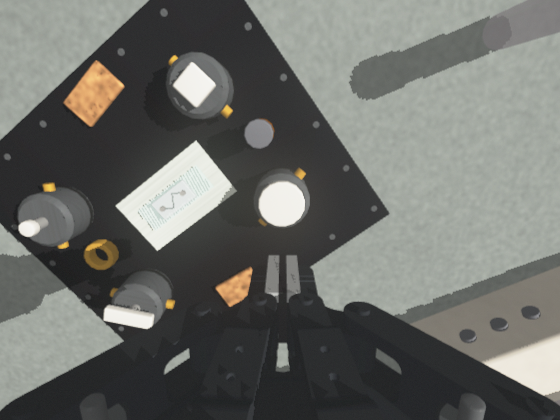

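The disc cap at (282,203) now sits flush and its block hasn't moved (0.614, 0.155). The bar is at (128,317). Moving over it now.

Emit:
jog_arm(deltas=[-0.138, -0.186, 0, 0, 0, 0, 1, -0.138, -0.186, 0, 0, 0, 0, 1, -0.138, -0.186, 0, 0, 0, 0, 1, -0.138, -0.186, 0, 0, 0, 0, 1, -0.138, -0.186, 0, 0, 0, 0, 1, -0.138, -0.186, 0.017, 0, 0, 0, 1, -0.138, -0.186, 0.017, 0, 0, 0, 1, -0.138, -0.186, 0.017, 0, 0, 0, 1])

```text
time_s: 5.22
position: [0.6482, -0.0146, 0.1568]
tool_rot: [[-0.904, 0.428, -0.004], [0.428, 0.904, 0.001], [0.004, -0.001, -1.0]]
ft_force: [-0.6, -0.0, 0.6]
grip_width: 0.0
```

```bash
python3 - <<'E'
from h import *
s=env.observe();im=eyes.get_image('wrist');cv2.imwrite('pics/w4.png',im[:,:,::-1])
for c,st in white(im,(200,150,360,300),170):
    if st[4]>300: print(c,st,np.round(plane('wrist',c,.063,s),4))
E
python3 d.py 0.649 -0.015 0.08
```

```text
[279.9, 217.1] [252, 203, 57, 29, 980] [ 0.6489 -0.0172  0.063 ]
5.2667 [ 0.6485 -0.0143  0.1577] [-0.6  0.4  0.3] -0.00019539043270552808
[-0.0012 -0.0005  0.1036]
```

View pics/w4.png

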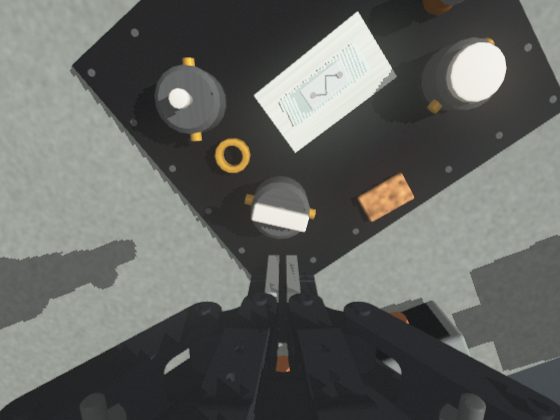

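The bar cap is at (280,217), which gives (0.649, -0.017). The fingers line up with it, so I trim by about 2 mm and descend.

Emit:
jog_arm(deltas=[-0.0024, -0.0018, 0.03, 0, 0, 0, 1, -0.0024, -0.0018, 0.07, 0, 0, 0, 1, -0.0024, -0.0018, 0.09, 0, 0, 0, 1, -0.0024, -0.0018, 0.1, 0, 0, 0, 1, -0.0024, -0.0018, 0.1, 0, 0, 0, 1, -0.0024, -0.0018, 0.1, 0, 0, 0, 1])

```text
time_s: 5.77
position: [0.6504, -0.0166, 0.0844]
tool_rot: [[-0.904, 0.428, 0.001], [0.428, 0.904, -0.0], [-0.001, 0.0, -1.0]]
ft_force: [-0.3, 0.2, -0.0]
grip_width: -0.0002
```

```bash
python3 - <<'E'
from h import *
im=eyes.get_image('wrist');cv2.imwrite('pics/w5.png',im[:,:,::-1])
E
python3 d.py 0.6495 -0.0165 0.056
```

```text
5.8167 [ 0.6506 -0.0168  0.085 ] [ 0.   0.3 -0.8] 0.00014405913237587102
[ 0.0017 -0.0003  0.0386]
```

View pics/w5.png

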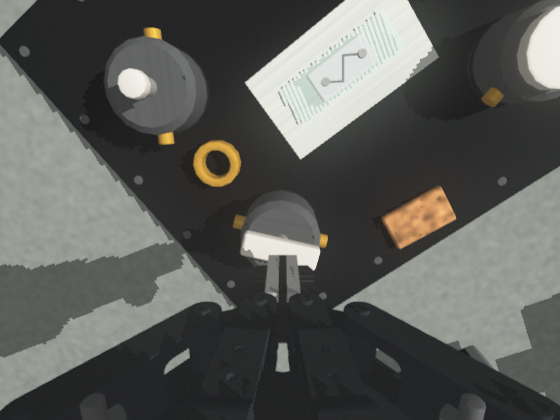

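The fingertips at (283,258) are over the middle of the bar cap. I'll push slowly.

Emit:
jog_arm(deltas=[0, 0, 0.008, 0, 0, 0, 1, 0, 0, 0.015, 0, 0, 0, 1, 0, 0, 0.021, 0, 0, 0, 1, 0, 0, 0.024, 0, 0, 0, 1, 0, 0, 0.027, 0, 0, 0, 1, 0, 0, 0.03, 0, 0, 0, 1, 0, 0, 0.033, 0, 0, 0, 1, 0, 0, 0.035, 0, 0, 0, 1, 0, 0, 0.037, 0, 0, 0, 1, 0, 0, 0.038, 0, 0, 0, 1, 0, 0, 0.038, 0, 0, 0, 1])

```text
time_s: 6.73
position: [0.65, -0.0171, 0.0549]
tool_rot: [[-0.904, 0.428, 0.0], [0.428, 0.904, -0.0], [-0.0, 0.0, -1.0]]
ft_force: [-0.6, -0.4, 1.5]
grip_width: -0.0003
```

Emit:
jog_arm(deltas=[0, 0, 0.001, 0, 0, 0, 1, 0, 0, 0.002, 0, 0, 0, 1])

```text
time_s: 6.9
position: [0.65, -0.0171, 0.0536]
tool_rot: [[-0.904, 0.429, 0.0], [0.429, 0.904, -0.0], [-0.0, 0.0, -1.0]]
ft_force: [-1.6, -0.2, 3.6]
grip_width: -0.0004
```

Emit:
jog_arm(deltas=[0, 0, 0.001, 0, 0, 0, 1, 0, 0, 0.001, 0, 0, 0, 1])

```text
time_s: 7.07
position: [0.65, -0.0171, 0.0527]
tool_rot: [[-0.904, 0.428, 0.0], [0.428, 0.904, -0.0], [-0.0, 0.0, -1.0]]
ft_force: [-0.9, 0.1, 1.2]
grip_width: -0.0002
```

Emit:
jog_arm(deltas=[0, 0, 0.001, 0, 0, 0, 1, 0, 0, 0.001, 0, 0, 0, 1])

```text
time_s: 7.23
position: [0.65, -0.0171, 0.0521]
tool_rot: [[-0.904, 0.428, 0.0], [0.428, 0.904, -0.0], [-0.0, 0.0, -1.0]]
ft_force: [-0.4, -1.2, 3.3]
grip_width: 0.0004
```

Emit:
jog_arm(deltas=[0, 0, 0.0005, 0, 0, 0, 1, 0, 0, 0.0005, 0, 0, 0, 1])

```text
time_s: 7.4
position: [0.65, -0.0171, 0.0521]
tool_rot: [[-0.904, 0.428, 0.0], [0.428, 0.904, -0.0], [-0.0, 0.0, -1.0]]
ft_force: [-1.5, -0.0, 6.0]
grip_width: 0.0
```

The bar is at its stop as well (z = 0.0521, force rising to 6 N). Withdrawing.

Emit:
jog_arm(deltas=[0, 0, -0.01, 0, 0, 0, 1, 0, 0, -0.04, 0, 0, 0, 1, 0, 0, -0.08, 0, 0, 0, 1, 0, 0, -0.13, 0, 0, 0, 1, 0, 0, -0.18, 0, 0, 0, 1, 0, 0, -0.2, 0, 0, 0, 1, 0, 0, -0.2, 0, 0, 0, 1, 0, 0, -0.2, 0, 0, 0, 1])

```text
time_s: 8.07
position: [0.65, -0.017, 0.202]
tool_rot: [[-0.904, 0.428, 0.001], [0.428, 0.904, -0.0], [-0.001, 0.0, -1.0]]
ft_force: [-0.5, -0.3, -1.1]
grip_width: 0.0
```

```bash
python3 - <<'E'
from h import *
s=env.observe();print(s['time_s'],s['position'],s['ft_force'])
a=eyes.get_image('wrist');b=eyes.get_image('side')
for c,st in white(a,(30,0,560,300),170):
    if 100<st[4]<3000: print(c,st,np.round(plane('wrist',c,.052,s),4))
z=cv2.resize(b[155:275,200:365],None,fx=3.5,fy=3.5,interpolation=cv2.INTER_CUBIC)
cv2.imwrite('pics/w6.png',a[:,:,::-1]);cv2.imwrite('pics/side6.png',z[:,:,::-1])
E
```

```text
8.0667 [ 0.64997934 -0.01701849  0.20199956] [-0.51240237 -0.31640166 -1.05209837]
[449.0, 74.2] [426, 49, 47, 51, 1856] [0.6144 0.1538 0.052 ]
[196.8, 96.6] [188, 88, 19, 18, 251] [ 0.5396 -0.0455  0.052 ]
[281.7, 196.3] [258, 185, 48, 24, 711] [ 0.6495 -0.0176  0.052 ]
```

View pics/w6.png

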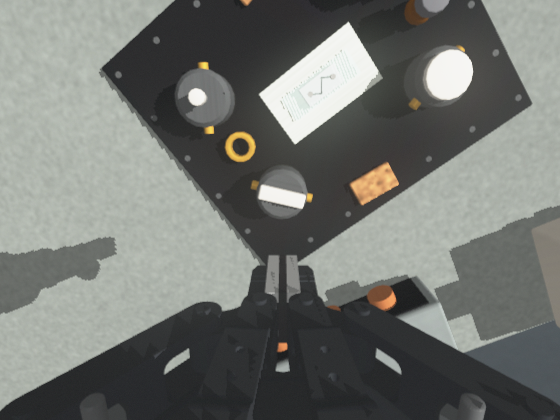

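View pics/side6.png

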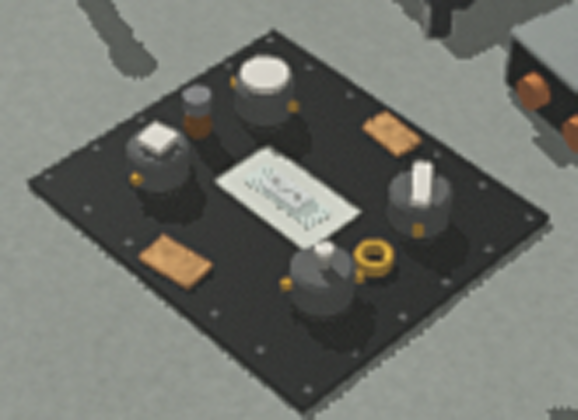

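In the wrist view the bar (282,196) and disc (449,74) caps are flush on their blocks and the pin (197,97) is still up. The blocks and bystanders stand where they were. Handing in.

```bash
python3 -c "
from rig import close_job
print(close_job())"
```

```text
the job is handed in; nothing more can be done
None
```

I pushed the wide round plunger and then the long bar plunger down with the shut fingertips, withdrew to z = 0.20 m, and handed the job in at about 8.2 s.

- **Plungers:** both stopped with the fingertips at z ≈ 0.052 m, the height expected when fully down. At that point the force rose to about 8 N on the disc and 6 N on the bar, with no further travel.
- **Blocks:** in the last pictures both caps look flush. The disc block measured (0.614, 0.154) and the bar block (0.650, -0.018), each within about 2 mm of where it started.
- **Everything else:** the small round plunger is still up. The square one, the chip and the loose items on the plate look unchanged by eye; I did not measure them again. The tube, objective and dish were not in the last pictures I viewed, and the arm stayed well above them.
- **Failed or disagreeing checks:** none. The camera views agreed to 2–3 mm.

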